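# Cure the label varnish on the candle jars

## Robot

A 6-joint arm with a two-finger parallel gripper is mounted at the origin on a cart in front of the work surface, level with it; the furniture and walls round the work are solid. World frame = base frame: x ahead of the robot, y to its left, z up, the work surface at z = 0. Lengths are in m, angles in rad, forces in N, time in s.
With the tool pointing down it reaches from about 0.4 to 0.825 m from the base axis. Payload 7 kg.
Tool frame: the origin (TCP) lies at the very end of the fingers, on their centre line; the grasp point (between the pads) lies 19 mm behind it (arm.grip_point_offset is the distance from the TCP to the grasp point, in m); z points along the fingers, y is the line along which they close (so a half turn about z gives the same grasp; the last joint's range is limited). The gripper opens to 88 mm and grips with 3 to 60 N. Pads are 19 mm wide; open, the fingers measure 130 mm over their backs; the gripper's body (78 mm by 193 mm) begins 47 mm behind the grasp point.
Start: joints at [-0.898, 0.359, 0.012, 0, -1.224, -0.288], TCP at [0.253, -0.626, 0.227] pointing down, gripper open.
Joint ranges: [-3.07, 3.07], [-1.43, 2.12], [-1.02, 1.25], [-3.03, 1.67], [-3.05, -0], [-3.03, 3.03]. Speed limits (rad/s): [2.39, 2.39, 3.01, 3.14, 3.14, 3.14].

## Interface

Orientations are given as [roll, pitch, yaw] about the fixed x, y, z axes, in that order (R = Rz(yaw) Ry(pitch) Rx(roll)).
In Python, from station import arm, cams gives the robot as it stands.
- The arm moves only by the shell command python3 -m handwheel 'ROWS' [FORCE]. ROWS is JSON, a list that holds one entry, the list of rows, each a list of 7 numbers: the shift along the tool's x, y, z normalised to -1 to 1, where 1 is 0.08 m, then the turn, a rotation vector about the tool's x, y, z normalised to -1 to 1, where 1 is 0.5 rad, then the closure in counts, from 0 (fully open) to 255 (shut). In form: [[[x, y, z, wx, wy, wz, hand], ...]]. A call has 1 to 5 rows; each row is the pose to reach, as a shift and turn from the pose commanded when the call began, along the tool's axes at that moment; what a row does not reach only later rows make up. A row lasts 1/8 s, in which the tool goes at most 62.5 mm and 10.7 degrees, less where a joint would pass 70% of its speed; a pose out of reach is approached as far as the arm can. A call with a number of a shift or a turn outside -1 to 1 is refused whole. A call with a gripper value outside its range is refused whole. The fingers move at their own pace and stop on an object; FORCE is the grip in N (left out, the last holds). Time passes only in rows, so rows that repeat a pose let the fingers close. It gives the time, the measured TCP pose, the force, the opening and the grip force at its end, in the units of the state.
- arm.get_state(): the state, without advancing time (a new reading comes with each control period).
- cams.grab_frame(name): name is "side" or "top"; returns the picture (384x512x3 uint8, blue, green, red); there is no depth.
- cams.camera_info(name): a dict with "camera_matrix" (3x3 intrinsics, pixels), "R" (3x3) and "t" (3): a world point X has camera coordinates R X + t. Camera axes: x right, y down, z forward; pixel columns grow to the right and rows downward; lengths in m; the calibration is good to about 2 mm. A picture is of the moment at which its call begins. camera_info takes no time and is no camera call.
- arm.job_done(): hands the job in; it is judged then, once.
The state is a dict: "t": time; "q": joint angles; "qd": joint speeds; "joint_efforts": joint torques, N m; "eef_pos": TCP position; "ee_rot": TCP orientation; "force": force on the tool from outside, world axes, zero at the start; "moment": the same for the moment, N m; "width": finger opening in m; "gripper_force": force on a finger pad.
Only numpy, scipy, OpenCV 4.12 (cv2) and the standard library are available. Lean on these libraries where they do the work, as an engineer would, in place of code of your own. Each camera call takes 0.05 s, during which the arm holds its last target. There are 200 camera calls.

## Task

The labels on the candle jars by the white curing cabinet have been varnished and need curing. Pull the cabinet's tray out to its stop, stand every jar that is there upright on a cork pedestal of its own (one jar each, centred, any order), push the tray fully home with the jars still on their pedestals, and only then turn the timer dial clockwise to its seventh click, counted from the long off tick. At the end the dial rests in that click, the tray is home, and every jar, seen through the clear lid, still stands on its pedestal (put it back if it was knocked off). Do not disturb the ink pad on the cabinet.

Things in the scene. Friction and masses are not known exactly. Their poses are not given: they have to be found in the camera images.
- jar_1_center (a point): centre (half-way up) of a candle jar: upright cylinder, black screw lid on an amber jar with a paper label, 57 mm in diameter, 63 mm high (the lid is the top 13 mm), about 0.19 kg; z is the jar's axis, up. Two or three such jars stand on the table to the right of the cabinet; one that is absent reads None
- jar_2_center (a point): centre (half-way up) of a candle jar: upright cylinder, black screw lid on an amber jar with a paper label, 57 mm in diameter, 63 mm high (the lid is the top 13 mm), about 0.19 kg; z is the jar's axis, up. Two or three such jars stand on the table to the right of the cabinet; one that is absent reads None
- jar_3_center (a point): centre (half-way up) of a candle jar: upright cylinder, black screw lid on an amber jar with a paper label, 57 mm in diameter, 63 mm high (the lid is the top 13 mm), about 0.19 kg; z is the jar's axis, up. Two or three such jars stand on the table to the right of the cabinet; one that is absent reads None
- ped_left (a point): top centre of the left cork pedestal on the tray: a disc 44 mm across, 5 mm above the tray floor, 15 mm above the table; axes as the cabinet's. A jar on it has its centre 31.5 mm above this point. Pedestals are 85 mm apart along y, each in the middle of a cell of wire rails, 90 mm (x) by 85 mm (y), rail tops 39 mm above the table: grip jars here by the lid, along x. With the tray out the row is 75 mm from the cabinet's face
- ped_middle (a point): top centre of the middle cork pedestal on the tray: a disc 44 mm across, 5 mm above the tray floor, 15 mm above the table; axes as the cabinet's. A jar on it has its centre 31.5 mm above this point. Pedestals are 85 mm apart along y, each in the middle of a cell of wire rails, 90 mm (x) by 85 mm (y), rail tops 39 mm above the table: grip jars here by the lid, along x. With the tray out the row is 75 mm from the cabinet's face
- ped_right (a point): top centre of the right cork pedestal on the tray: a disc 44 mm across, 5 mm above the tray floor, 15 mm above the table; axes as the cabinet's. A jar on it has its centre 31.5 mm above this point. Pedestals are 85 mm apart along y, each in the middle of a cell of wire rails, 90 mm (x) by 85 mm (y), rail tops 39 mm above the table: grip jars here by the lid, along x. With the tray out the row is 75 mm from the cabinet's face
- tray_handle (a point): middle of the tray's bar handle: round bar, 10 mm thick, 100 mm long along y, 74 mm above the table, with a 39 mm gap to the tray's front panel (top edge 86 mm above the table). Take it from above, fingers in front of and behind the bar. Axes as the cabinet's; the tray comes out along -x
- tray (a joint): how far the tray is out, m: 0 fully home, 0.150 at its stop; 0 to 0.03 at the start. About 1.5 N of friction; it stays where it is left and is pushed home by the handle
- dial (a joint): timer dial, rad: 0 at the long off tick, growing clockwise seen from above; it rests in clicks every 0.5236 rad (30 degrees), 0 to 9, with stops at both ends. Seventh click = 3.665. Starts between the clicks 0 and 2. Passing the hump half-way between clicks takes 0.1 to 0.2 N m, then it drops into the next; let go near a hump it falls to either side
- dial_grip (a point): on the dial's vertical axis at the height to grip, 135 mm above the table. The dial, on the cabinet's top: black bar grip 50 mm long, 14 mm wide, top 148 mm above the table, white pointer line at one end, on a skirt whose top is at 114 mm. Frame turns with the dial: -x along the bar to the pointer end, y across the bar, z up. Turn up to about 1.1 rad a grasp
- dial_off_tick (a point): long off tick on the dial's silver base, 40 mm from the dial's axis towards the cabinet's front, 108 mm above the table; nine short ticks follow clockwise, 30 degrees apart. Axes as the cabinet's
- cabinet: white curing cabinet with a clear lid and a clear tray front in a wooden frame, 180 mm deep (x), 284 mm wide (y), 98 mm high, fixed; origin at the centre of its underside, x to its back, y to its left, z up. Its front faces the robot; jars on the pedestals pass under its top with 12 mm to spare
- jar_1: the same jar as jar_1_center, origin at the centre of its foot
- jar_2: the same jar as jar_2_center, origin at the centre of its foot
- jar_3: the same jar as jar_3_center, origin at the centre of its foot
- pad_top: ink pad in a flat black case, 57 mm (x) by 80 mm (y), 14 mm high, lying on the left part of the cabinet's top, origin at the centre of its underside; leave it alone
Not all that is in view belongs to the job. Leave any purple look-alike of the jar_1 alone. Leave any green look-alike of the jar_2 alone.

How it is judged:
By the outcome, as a careful person would: the job done as asked, in the order asked, and still so for the second after the job is handed in, with the robot touching nothing.
Of jar_1, jar_2, jar_3 only 2 to 3 are there at a start; the rules pass over those that are not, and their reading is None.
At some moment in a run one of jar_1, jar_2, jar_3 may be knocked a few centimetres aside while the robot is not near it.
Once in a run the grip may slacken for a moment while it holds something.
It also fails if it takes over 210 s, if anything falls off the work surface, if the arm or the gripper's body presses on something with over 40 N, if the wrist force passes 120 N, or if a joint passes its speed limit or range.

## Working session

There is one attempt and no reset: what is moved stays moved. The work goes in short steps, Python scripts to look and compute and a shell command to move; the robot and the scene stay as the last step left them, time stands still between calls to the robot, and variables do not carry over. Pictures are saved under pics/ and viewed, at most 14 in all, crops included, and the job is handed in when it is done.

```bash
ls; mkdir -p pics; python3 - <<'E'
from station import arm,cams
import cv2,numpy as np
np.set_printoptions(precision=4,suppress=True)
s=arm.get_state();print(s)
for n in("side","top"):
    im=cams.grab_frame(n);cv2.imwrite(f"pics/{n}0.png",im)
    print(n,cams.camera_info(n))
print(arm.grip_point_offset)
E
```

```text
pics
{'t': 0.0, 'q': array([-0.8979,  0.3594,  0.0111, -0.0003, -1.2241, -0.2881]), 'qd': array([ 0.001 ,  0.0004, -0.0007, -0.0001,  0.0011, -0.0014]), 'joint_efforts': array([  0.0002, -58.2705,  29.3055,   6.9969,   0.0068,  -0.0002]), 'eef_pos': array([ 0.2532, -0.6252,  0.2256]), 'ee_rot': array([ 3.14  , -0.0002, -2.7569]), 'force': array([ 0.4688, -0.7393,  0.006 ]), 'moment': array([ 0.03  , -0.0255, -0.0065]), 'gripper_force': 0.0, 'width': 0.0876341379669541}
side {'camera_matrix': array([[389.8103,   0.    , 267.8179],
       [  0.    , 389.8103, 193.5301],
       [  0.    ,   0.    ,   1.    ]]), 'R': array([[ 0.8835, -0.4685,  0.001 ],
       [-0.4015, -0.7582, -0.5137],
       [ 0.2414,  0.4535, -0.858 ]]), 't': array([-0.5037,  0.3426,  0.7755])}
top {'camera_matrix': array([[466.393 ,   0.    , 258.4412],
       [  0.    , 466.393 , 185.3363],
       [  0.    ,   0.    ,   1.    ]]), 'R': array([[-0.0256, -0.9997,  0.0057],
       [-0.9826,  0.0241, -0.1839],
       [ 0.1837, -0.0103, -0.9829]]), 't': array([0.0863, 0.5926, 1.0472])}
0.0188
```

View pics/top0.png

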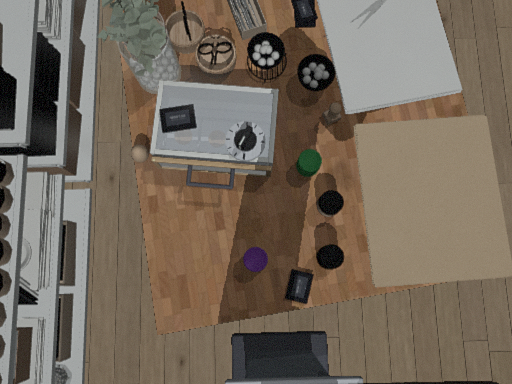

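View pics/side0.png

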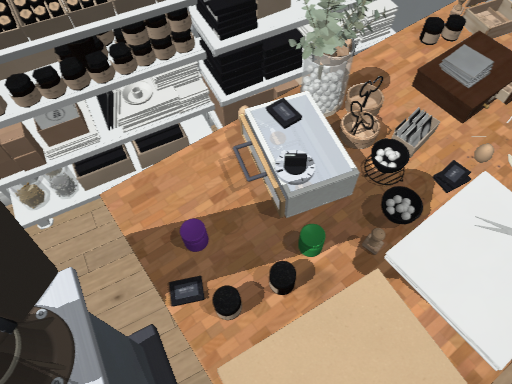

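The top view shows two black-lidded jars, at about (330,203) and (330,257). The green (309,162) and purple (255,259) ones are look-alikes, and the dark bowls at (266,55) and (316,72) hold stones. The cabinet is at about (215,125), its handle at (210,183), the dial at (245,140) and the ink pad at (179,118). I'll enlarge these to confirm.

```bash
cat > h.py <<'E'
import numpy as np,cv2
from station import arm,cams
np.set_printoptions(precision=4,suppress=True)
C={n:cams.camera_info(n) for n in("side","top")}
def ray(n,p):
    c=C[n];d=c["R"].T@np.linalg.solve(c["camera_matrix"],[p[0],p[1],1]);return -c["R"].T@c["t"],d
def onz(n,p,z):
    o,d=ray(n,p);return o+d*(z-o[2])/d[2]
def proj(n,X):
    c=C[n];v=c["camera_matrix"]@(c["R"]@np.asarray(X,float)+c["t"]);return v[:2]/v[2]
def tri(p,q):
    A=[];b=[]
    for n,x in(("side",p),("top",q)):
        o,d=ray(n,x);d/=np.linalg.norm(d);P=np.eye(3)-np.outer(d,d);A.append(P);b.append(P@o)
    return np.linalg.solve(A[0]+A[1],b[0]+b[1])
def darkblobs(im,box,thr=45,amin=60):
    x0,y0,x1,y1=box;m=(im[y0:y1,x0:x1].max(2)<thr).astype('uint8')
    _,_,st,ce=cv2.connectedComponentsWithStats(m)
    return [(ce[i]+[x0,y0],st[i]) for i in range(1,len(st)) if st[i][4]>=amin]
E
python3 - <<'E'
from h import *
t=cv2.imread("pics/top0.png");s=cv2.imread("pics/side0.png")
for c,z in darkblobs(t,(300,180,360,280)):print("top",c,z,onz("top",c,.063))
for c,z in darkblobs(s,(205,255,305,325)):print("side",c,z,onz("side",c,.063))
a=cv2.resize(t[70:205,130:290],None,fx=5,fy=4.4,interpolation=cv2.INTER_CUBIC)
a=cv2.resize(t[70:190,140:290],None,fx=5,fy=5,interpolation=cv2.INTER_CUBIC);cv2.imwrite("pics/c1.png",a[:600])
b=cv2.resize(s[80:220,225:365],None,fx=4,fy=4,interpolation=cv2.INTER_CUBIC)
cv2.imwrite("pics/c2.png",b)
print(proj("top",[.25,-.63,.22]),onz("top",(384,0),0),onz("top",(120,380),0))
E
```

```text
top [330.2319 202.0851] [ 17  10  26  25 470] [ 0.5492 -0.0947  0.063 ]
top [329.673  256.3709] [ 16  64  28  25 523] [ 0.4242 -0.0867  0.063 ]
top [306.1618 274.9118] [ 0 91 13  9 68] [ 0.3841 -0.0312  0.063 ]
side [282.7145 276.8092] [ 65   6  26  34 676] [ 0.5478 -0.1076  0.063 ]
side [226.4924 300.4266] [  8  31  28  30 654] [ 0.4247 -0.0977  0.063 ]
[633.8234 339.1189] [ 1.1028 -0.2792  0.    ] [0.1576 0.4006 0.    ]
```

View pics/c1.png

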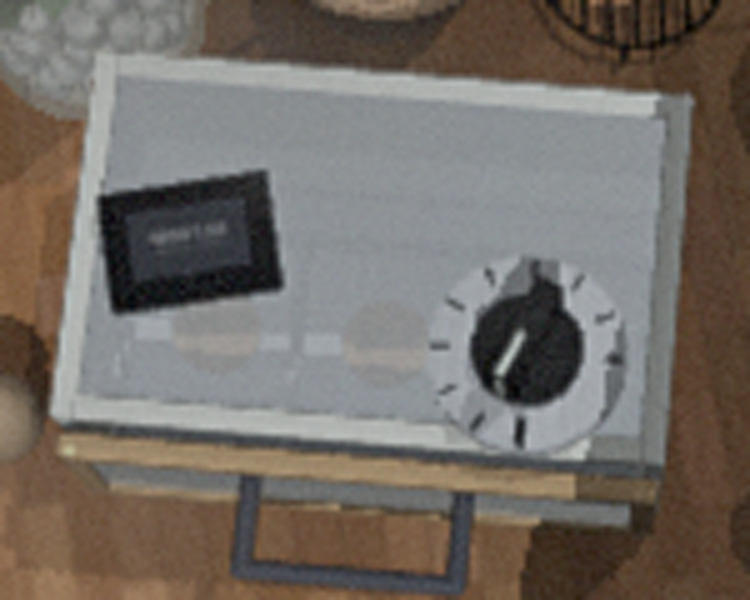

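View pics/c2.png

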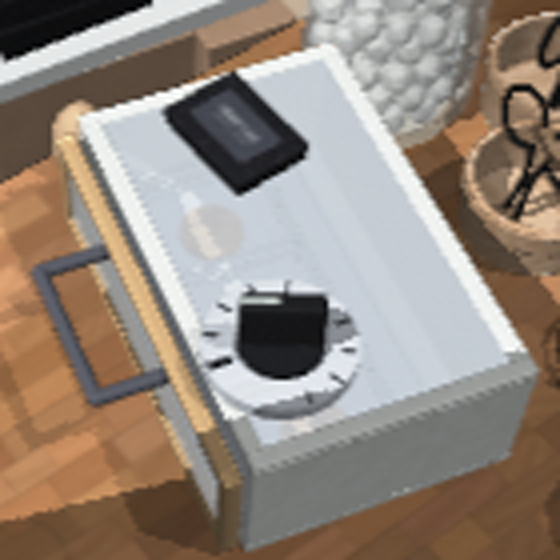

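The crops show two black jars. The dial's pointer is about one click clockwise of the off tick at (244,156). The handle bar runs from (187,185) to (233,188), and the tray is slightly out.

```bash
python3 - <<'E'
from h import *
T=lambda x,y:(x/5+139.6,y/5+69.6)
S=lambda x,y:(x/4+224.6,y/4+79.6)
for n,s,t in [("BL",(332,45),(98,55)),("BR",(535,372),(690,97)),("FL",(80,117),(55,422)),("FR",(245,465),(665,470)),("hL",(38,270),(235,573)),("hR",(97,402),(465,588)),("tick",(220,362),(519,432)),("ptrTip",(243,299),(500,375)),("ptrIn",(285,299),(521,332))]:
    s=S(*s);t=T(*t);z={"h":.074,"t":.108,"p":.148}.get(n[0],.098)
    print(n,tri(s,t),"z-cast",onz("side",s,z),onz("top",t,z))
for a,b in(((282.7,276.8),(330.2,202.1)),((226.5,300.4),(329.7,256.4))):print("jar",tri(a,b))
for n in C:print(n,-C[n]["R"].T@C[n]["t"])
E
```

```text
BL [0.8485 0.3013 0.0909] z-cast [0.8456 0.2954 0.098 ] [0.8441 0.3    0.098 ]
BR [0.8189 0.0205 0.0915] z-cast [0.8148 0.0175 0.098 ] [0.8166 0.0208 0.098 ]
FL [0.6685 0.3175 0.0963] z-cast [0.6704 0.316  0.098 ] [0.6656 0.3173 0.098 ]
FR [0.6351 0.0384 0.1039] z-cast [0.6371 0.0413 0.098 ] [0.6363 0.0382 0.098 ]
hL [0.6002 0.2387 0.0692] z-cast [0.6004 0.2352 0.074 ] [0.5977 0.2382 0.074 ]
hR [0.5888 0.1316 0.0734] z-cast [0.5893 0.1313 0.074 ] [0.588  0.1317 0.074 ]
tick [0.6549 0.1044 0.1047] z-cast [0.6546 0.1024 0.108 ] [0.6532 0.1044 0.108 ]
ptrTip [0.6712 0.1112 0.1459] z-cast [0.672  0.1099 0.148 ] [0.6691 0.1114 0.148 ]
ptrIn [0.6918 0.1015 0.1441] z-cast [0.6925 0.099  0.148 ] [0.6884 0.1018 0.148 ]
jar [ 0.5534 -0.0994  0.0341]
jar [ 0.4252 -0.0905  0.0391]
side [ 0.3953 -0.3278  0.8419]
top [0.3921 0.0828 1.1378]
```

```bash
cat >> h.py <<'E'
CY=-0.100; CX=np.array([np.cos(CY),np.sin(CY)]); CYv=np.array([-CX[1],CX[0]]); CC=np.array([.742,.169])
def cab(x,y): return CC+x*CX+y*CYv
def tocab(p): d=np.asarray(p)[:2]-CC; return np.array([d@CX,d@CYv])
from scipy.spatial.transform import Rotation as Ro
def plan(x,y,z,yaw=None):
    s=arm.get_state();R=Ro.from_euler('xyz',s["ee_rot"]).as_matrix();d=R.T@(np.array([x,y,z])-s["eef_pos"])/.08
    print("t",round(s["t"],2),"pos",s["eef_pos"],"rpy",s["ee_rot"],"w",round(s["width"],4),"F",s["force"],"g",s["gripper_force"])
    print("units tool",d, "rotz",None if yaw is None else -((yaw-s["ee_rot"][2]+np.pi)%(2*np.pi)-np.pi)/.5)
E
h="python3 -m handwheel"
$h '[[[0,0,0,0,0,-0.36,0],[0,0,0,0,0,-0.73,0],[0,0,0,0,0,-1,0],[0,0,0,0,0,-1,0]]]' 10
$h '[[[0,0,0,0,0,-0.36,0],[0,0,0,0,0,-0.73,0],[0,0,0,0,0,-1,0],[0,0,0,0,0,-1,0]]]'
$h '[[[0,0,0,0,0,-0.17,0],[0,0,0,0,0,-0.17,0]]]'
$h '[[[-0.5,-0.15,0,0,0,0,0],[-1,-0.3,0,0,0,0,0]]]'
$h '[[[-0.5,-0.15,0,0,0,0,0],[-1,-0.3,0,0,0,0,0]]]'
python3 -c "
from h import *
plan(.594,.185,.1,-1.671)"
```

```text
t: 0.6
eef_pos: [0.2533, -0.6254, 0.2261]
ee_rot: [3.141, 0.0, -2.258]
force: [0.5, -0.0, 0.0]
width: 0.0871
gripper_force: 0.0
t: 1.1
eef_pos: [0.2533, -0.6255, 0.2263]
ee_rot: [3.141, 0.0, -1.761]
force: [-0.5, 0.3, -0.9]
width: 0.0877
gripper_force: 0.0
t: 1.35
eef_pos: [0.2533, -0.6256, 0.2264]
ee_rot: [3.141, 0.0, -1.677]
force: [0.3, 0.3, 0.5]
width: 0.0873
gripper_force: 0.0
t: 1.6
eef_pos: [0.2852, -0.5477, 0.2261]
ee_rot: [3.141, 0.0, -1.678]
force: [0.1, 0.7, -0.2]
width: 0.0877
gripper_force: 0.0
t: 1.85
eef_pos: [0.3176, -0.4701, 0.2266]
ee_rot: [-3.141, -0.0, -1.677]
force: [1.2, 0.5, -0.4]
width: 0.0874
gripper_force: 0.0
t 1.85 pos [ 0.3176 -0.4701  0.2266] rpy [-3.1414 -0.0001 -1.6774] w 0.0874 F [ 1.2098  0.5464 -0.445 ] g 0.0
units tool [-8.51   -2.5642  1.5823] rotz -0.012784012833787273
```

```bash

h="python3 -m handwheel"
for i in 1; do
$h '[[[-0.5,-0.15,0,0,0,0,168],[-1,-0.3,0,0,0,0,168]]]' 
$h '[[[-0.5,-0.15,0,0,0,0,168],[-1,-0.3,0,0,0,0,168]]]' 
$h '[[[-0.5,-0.15,0,0,0,0,168],[-1,-0.3,0,0,0,0,168]]]' 
$h '[[[-0.5,-0.15,0,0,0,0,168],[-1,-0.3,0,0,0,0,168]]]' 
$h '[[[-0.5,-0.15,0,0,0,0,168],[-1,-0.3,0,0,0,0,168]]]' 
$h '[[[-0.5,-0.15,0,0,0,0,168],[-1,-0.3,0,0,0,0,168]]]' 
$h '[[[-0.5,-0.15,0,0,0,0,168],[-1,-0.3,0,0,0,0,168]]]' 
$h '[[[-0.5,-0.25,0,0,0,0,168],[-1,-0.5,0,0,0,0,168],[-1,-0.5,0,0,0,0,168]]]' 
$h '[[[-0.5,0,0.5,0,0,0,168],[-0.5,0,1,0,0,0,168],[-0.5,0,1,0,0,0,168]]]' 
done | tail -6
python3 -c "
from h import *
plan(.594,.185,.055,-1.671)"
```

```text
t: 4.35
eef_pos: [0.5905, 0.183, 0.1436]
ee_rot: [3.136, -0.004, -1.675]
force: [0.2, -0.4, 0.7]
width: 0.03
gripper_force: 0.0
t 4.35 pos [0.5905 0.183  0.1436] rpy [ 3.1362 -0.0038 -1.6751] w 0.03 F [ 0.2339 -0.3504  0.6581] g 0.0
units tool [-0.0335 -0.0469  1.1075] rotz -0.008157383142797237
```

```bash

h="python3 -m handwheel"
$h '[[[-0.03,-0.04,0.4,0,0,0,168],[-0.03,-0.04,0.8,0,0,0,168],[-0.03,-0.04,0.8,0,0,0,168]]]' 
$h '[[[0,0,0.15,0,0,0,168],[0,0,0.3,0,0,0,168],[0,0,0.3,0,0,0,168]]]' 
$h '[[[0,0,0,0,0,0,255],[0,0,0,0,0,0,255],[0,0,0,0,0,0,255],[0,0,0,0,0,0,255]]]' 30
```

```text
t: 4.72
eef_pos: [0.5956, 0.1852, 0.0824]
ee_rot: [3.14, -0.002, -1.674]
force: [-0.2, 0.2, 0.6]
width: 0.0298
gripper_force: 0.0
t: 5.1
eef_pos: [0.5958, 0.1861, 0.0581]
ee_rot: [3.141, -0.001, -1.672]
force: [-0.9, -0.7, 0.2]
width: 0.0298
gripper_force: 0.0
t: 5.6
eef_pos: [0.5964, 0.1865, 0.0589]
ee_rot: [-3.141, 0.0, -1.672]
force: [-1.0, -0.2, 1.9]
width: 0.0088
gripper_force: 30.0
```

```bash

h="python3 -m handwheel"
$h '[[[0,0.25,0,0,0,0,255],[0,0.5,0,0,0,0,255],[0,0.75,0,0,0,0,255],[0,1,0,0,0,0,255],[0,1,0,0,0,0,255]]]' 
$h '[[[0,0.15,0,0,0,0,255],[0,0.3,0,0,0,0,255],[0,0.45,0,0,0,0,255],[0,0.45,0,0,0,0,255]]]' 
$h '[[[0,0.1,0,0,0,0,255],[0,0.2,0,0,0,0,255],[0,0.3,0,0,0,0,255],[0,0.3,0,0,0,0,255]]]' 
```

```text
t: 6.22
eef_pos: [0.5157, 0.1952, 0.0589]
ee_rot: [-3.141, 0.001, -1.671]
force: [-0.8, 1.8, -1.5]
width: 0.0089
gripper_force: 30.0
t: 6.72
eef_pos: [0.4798, 0.1989, 0.0589]
ee_rot: [-3.141, 0.001, -1.671]
force: [-0.1, 5.5, 1.3]
width: 0.0087
gripper_force: 30.0
t: 7.22
eef_pos: [0.4562, 0.2015, 0.0589]
ee_rot: [-3.141, 0.002, -1.671]
force: [-1.5, 7.1, 1.4]
width: 0.0092
gripper_force: 30.0
```

```bash

h="python3 -m handwheel"
$h '[[[-0.01,0.07,0,0,0,0,255],[-0.02,0.13,0,0,0,0,255],[-0.02,0.13,0,0,0,0,255]]]' 
$h '[[[0,0.06,0,0,0,0,255],[0,0.12,0,0,0,0,255],[0,0.12,0,0,0,0,255]]]' 
```

```text
t: 7.6
eef_pos: [0.4508, 0.2025, 0.0591]
ee_rot: [-3.135, 0.0, -1.67]
force: [33.2, -12.3, -15.2]
width: 0.0089
gripper_force: 30.0
t: 7.98
eef_pos: [0.4408, 0.2042, 0.0593]
ee_rot: [-3.135, 0.001, -1.67]
force: [58.0, -23.0, -33.7]
width: 0.0287
gripper_force: 29.8
```

```bash

h="python3 -m handwheel"
$h '[[[0,-0.1,0,0,0,0,168],[0,-0.15,0,0,0,0,168],[0,-0.15,0,0,0,0,160]]]' 
$h '[[[0,0,0,0,0,0,160],[0,0,-0.5,0,0,0,160],[0,0,-1,0,0,0,160],[0,0,-1,0,0,0,160]]]' 
python3 - <<'E'
from h import *
t=cams.grab_frame("top");s=cams.grab_frame("side")
cv2.imwrite("pics/t1.png",t);cv2.imwrite("pics/s1.png",s)
cv2.imwrite("pics/s1c.png",cv2.resize(s[60:240,180:400],None,fx=3.3,fy=3.3,interpolation=cv2.INTER_CUBIC))
E
```

```text
t: 8.35
eef_pos: [0.4484, 0.2023, 0.0582]
ee_rot: [3.14, -0.001, -1.672]
force: [-0.2, 0.3, 0.5]
width: 0.032
gripper_force: 0.0
t: 8.85
eef_pos: [0.4503, 0.2042, 0.1416]
ee_rot: [-3.138, 0.004, -1.671]
force: [0.3, 0.8, -1.0]
width: 0.0329
gripper_force: 0.0
```

View pics/s1c.png

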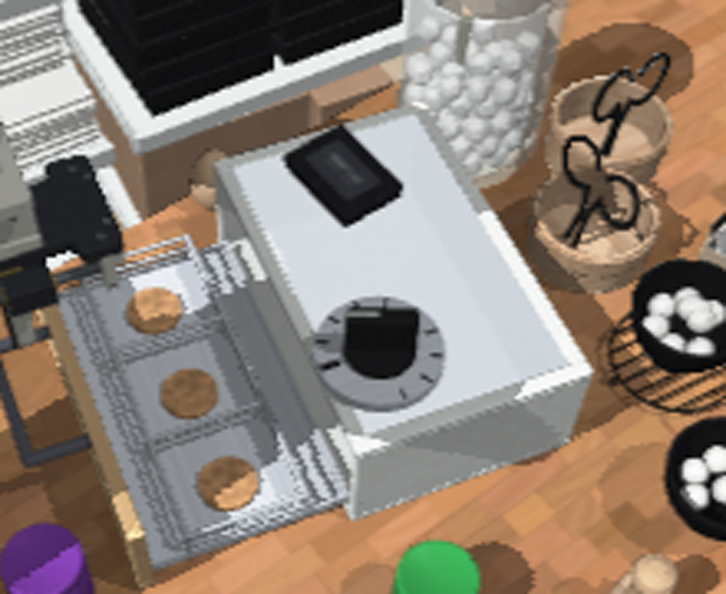

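The tray is out. Cork discs are visible in the crop at (154,310), (189,394) and (228,483). Next I'll cast those and get a closer look at the jars.

```bash
python3 - <<'E'
from h import *
for (x,y),l in(((154,310),.085),((189,394),0),((228,483),-.085)):
    p=(x/3.3+179.65,y/3.3+59.65);print(p,onz("side",p,.015),"pred",cab(-.165,l),"top px",proj("top",[*cab(-.165,l),.015]))
s=cv2.imread("pics/s1.png");t=cv2.imread("pics/t1.png")
f=lambda i,x,y:cv2.resize(i[y:y+50,x:x+50],(290,290),interpolation=cv2.INTER_CUBIC)
a=np.vstack([np.hstack([f(s,258,255),f(t,305,180)]),np.hstack([f(s,202,277),f(t,305,232)])])
cv2.imwrite("pics/j1.png",np.hstack([a,np.clip(a*2.2,0,255).astype('uint8')[:, :0]]))
cv2.imwrite("pics/j1.png",np.clip(a*1.8,0,255).astype('uint8'))
cv2.imwrite("pics/t1c.png",cv2.resize(t[140:260,140:300],None,fx=4.5,fy=4.5,interpolation=cv2.INTER_CUBIC))
E
```

```text
(226.31666666666666, 153.58939393939394) [0.5888 0.2687 0.015 ] pred [0.5863 0.27  ] top px [177.0244 193.62  ]
(236.9227272727273, 179.0439393939394) [0.579  0.1835 0.015 ] pred [0.5778 0.1855] top px [211.7554 196.2096]
(248.7409090909091, 206.01363636363638) [0.5706 0.0997 0.015 ] pred [0.5693 0.1009] top px [246.5283 198.8022]
```

View pics/j1.png

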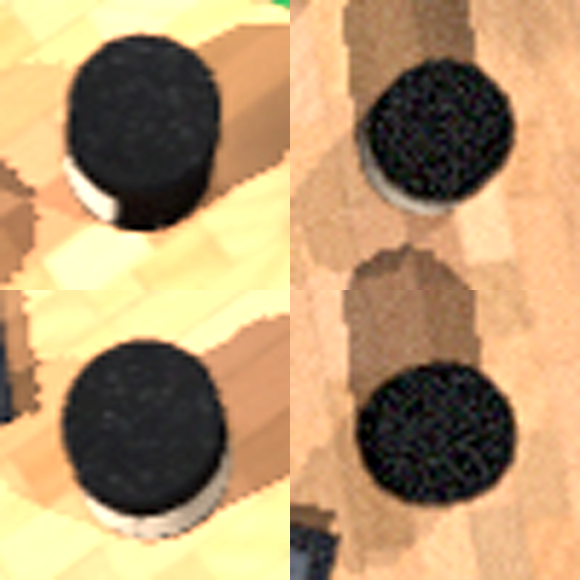

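View pics/t1c.png

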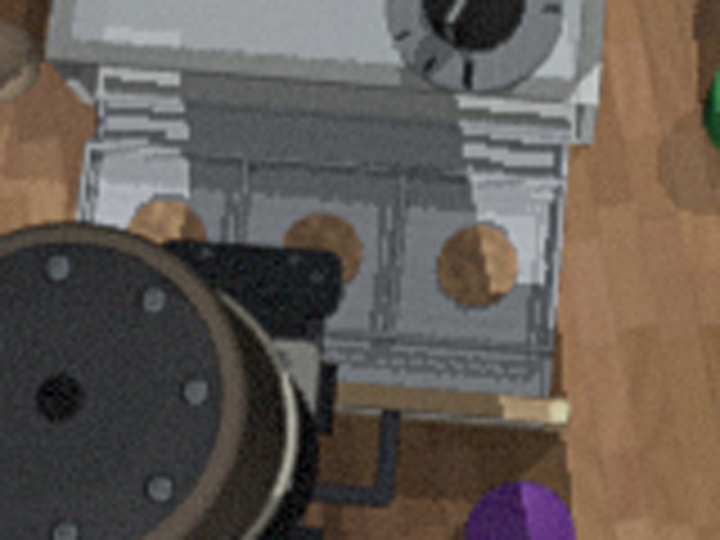

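The crops show two upright black-lidded jars on the table, with no colour cast, so these are the ones meant. The pedestal casts agree with the cabinet geometry to within 2 mm.

```bash
python3 - <<'E'
from h import *
for a,b in(((282.2,273.7),(331.1,201.6)),((226.2,298.3),(331.1,255.7))):
    print(tri(a,b),onz("side",a,.063),onz("top",b,.063))
s=cv2.imread("pics/s1.png");t=cv2.imread("pics/t1.png")
# cross-check: predicted extents of lid (z .05-.063) against dark mask boxes
th=np.linspace(0,6.28,80)
for c in((.549,-.102),(.4245,-.0915)):
    for n,im in(("side",s),("top",t)):
        P=np.array([proj(n,[c[0]+.0285*np.cos(a),c[1]+.0285*np.sin(a),z]) for a in th for z in(.05,.063)])
        print(n,P.min(0),P.max(0))
for c,z in darkblobs(s,(205,255,305,325),40):print("s",z)
for c,z in darkblobs(t,(312,180,360,272),40):print("t",z)
plan(.549,-.102,.1,-1.671)
E
```

```text
[ 0.5519 -0.0985  0.0533] [ 0.5501 -0.1013  0.063 ] [ 0.5503 -0.0968  0.063 ]
[ 0.4261 -0.0913  0.0555] [ 0.426  -0.0935  0.063 ] [ 0.4256 -0.09    0.063 ]
side [268.1553 261.1978] [295.6674 289.6562]
top [320.3683 190.0563] [345.5604 214.9313]
side [210.8859 283.8965] [239.7182 313.8071]
top [318.5246 243.6232] [344.2388 268.9168]
s [ 65   6  26  34 666]
s [  8  31  28  30 650]
t [  6  10  25  25 459]
t [  5  65  26  24 505]
t 8.95 pos [0.4487 0.2029 0.1387] rpy [-3.1415  0.0008 -1.6718] w 0.0322 F [ 0.6417  0.2173 -0.9426] g 0.0
units tool [ 3.666  -1.632   0.4804] rotz -0.0016338000728186586
```

```bash

h="python3 -m handwheel"
{
$h '[[[0.45,-0.2,-0.1,0,0,0,0],[0.9,-0.4,-0.2,0,0,0,0]]]' 
$h '[[[0.45,-0.2,0,0,0,0,0],[0.9,-0.4,0,0,0,0,0]]]' 
$h '[[[0.45,-0.2,0,0,0,0,0],[0.9,-0.4,0,0,0,0,0]]]' 
$h '[[[0.45,-0.2,0,0,0,0,0],[0.93,-0.45,0,0,0,0,0],[0.93,-0.45,0,0,0,0,0]]]' ; } | tail -6
python3 - <<'E'
from h import *
plan(.55,-.099,.038,-1.671)
t=cams.grab_frame("top");s=cams.grab_frame("side")
for c,z in darkblobs(s,(205,255,305,325),40):print("s",z)
for c,z in darkblobs(t,(312,180,360,272),40):print("t",z)
E
```

```text
t: 10.07
eef_pos: [0.5507, -0.1015, 0.1525]
ee_rot: [3.138, -0.001, -1.675]
force: [-0.4, -0.2, -0.4]
width: 0.0875
gripper_force: 0.0
t 10.07 pos [ 0.5507 -0.1015  0.1525] rpy [ 3.1384 -0.0008 -1.675 ] w 0.0875 F [-0.4211 -0.1639 -0.4249] g 0.0
units tool [-0.0319  0.0075  1.4319] rotz -0.00802290684440976
s [ 36   0  33  23 177]
s [ 65   6  26  34 664]
s [  8  31  28  30 651]
t [ 27  11  21  19 126]
t [  6  15  19  39 307]
t [ 26  34  18   8 101]
t [  0  58  31  34 653]
```

```bash

h="python3 -m handwheel"
$h '[[[-0.03,0,0.4,0,0,0,0],[-0.03,0,0.8,0,0,0,0],[-0.03,0,0.8,0,0,0,0]]]' 
$h '[[[0,0,0.3,0,0,0,0],[0,0,0.63,0,0,0,0],[0,0,0.63,0,0,0,0]]]' 
$h '[[[0,0,0,0,0,0,255],[0,0,0,0,0,0,255],[0,0,0,0,0,0,255],[0,0,0,0,0,0,255],[0,0,0,0,0,0,255]]]' 25
$h '[[[0,0,-0.3,0,0,0,255],[0,0,-0.7,0,0,0,255],[0,0,-1,0,0,0,255],[0,0,-1,0,0,0,255]]]' 
python3 - <<'E'
from h import *
plan(*cab(-.165,.085),.15,-1.671)
E
```

```text
t: 10.55
eef_pos: [0.5489, -0.0962, 0.0882]
ee_rot: [3.136, -0.001, -1.671]
force: [0.4, 0.6, 0.1]
width: 0.0877
gripper_force: 0.0
t: 10.92
eef_pos: [0.5505, -0.0965, 0.0398]
ee_rot: [3.139, -0.001, -1.671]
force: [-0.1, 1.1, -0.2]
width: 0.0876
gripper_force: 0.0
t: 11.55
eef_pos: [0.5519, -0.0969, 0.0408]
ee_rot: [-3.14, 0.0, -1.672]
force: [-1.2, -0.0, 6.0]
width: 0.0564
gripper_force: 25.0
t: 12.05
eef_pos: [0.5523, -0.0969, 0.1216]
ee_rot: [-3.139, 0.001, -1.672]
force: [0.2, -0.6, -1.7]
width: 0.0564
gripper_force: 25.0
t 12.05 pos [ 0.5523 -0.0969  0.1216] rpy [-3.1387  0.0008 -1.6718] w 0.0564 F [ 0.1753 -0.6113 -1.7252] g 24.99903109332081
units tool [-4.6062  0.038  -0.3516] rotz -0.0016554509923292215
```

```bash

h="python3 -m handwheel"
{
$h '[[[-0.4,0,-0.2,0,0,0,255],[-0.92,0,-0.3,0,0,0,255]]]' 
$h '[[[-0.46,0,0,0,0,0,255],[-0.92,0,0,0,0,0,255]]]' 
$h '[[[-0.46,0,0,0,0,0,255],[-0.92,0,0,0,0,0,255]]]' 
$h '[[[-0.46,0,0,0,0,0,255],[-0.92,0.02,0,0,0,0,255]]]' 
$h '[[[-0.4,0.0,0,0,0,0,255],[-0.7,0.02,0,0,0,0,255],[-0.92,0.02,0,0,0,0,255],[-0.92,0.02,0,0,0,0,255],[-0.92,0.02,0,0,0,0,255]]]' ; } | tail -6
python3 - <<'E'
from h import *
plan(*cab(-.165,.085),.056,-1.671)
cv2.imwrite("pics/s2.png",cams.grab_frame("side"))
E
```

```text
t: 13.68
eef_pos: [0.5851, 0.2688, 0.1439]
ee_rot: [3.141, -0.0, -1.672]
force: [-1.0, -0.0, -2.2]
width: 0.056
gripper_force: 25.0
t 13.68 pos [0.5851 0.2688 0.1439] rpy [ 3.141  -0.0005 -1.6722] w 0.056 F [-1.0119 -0.0182 -2.1903] g 24.99895425135037
units tool [-0.0172 -0.0144  1.0985] rotz -0.002451445509167982
```

```bash

h="python3 -m handwheel"
$h '[[[-0.01,-0.02,0.3,0,0,0,255],[-0.01,-0.02,0.6,0,0,0,255],[-0.01,-0.02,0.9,0,0,0,255],[-0.01,-0.02,0.9,0,0,0,255],[-0.01,-0.02,0.9,0,0,0,255]]]' 
$h '[[[0,0,0.05,0,0,0,255],[0,0,0.1,0,0,0,255],[0,0,0.15,0,0,0,255],[0,0,0.18,0,0,0,255],[0,0,0.18,0,0,0,255]]]' 
```

```text
t: 14.35
eef_pos: [0.5876, 0.27, 0.0733]
ee_rot: [-3.141, 0.001, -1.672]
force: [0.1, 0.0, -0.7]
width: 0.056
gripper_force: 25.0
t: 14.98
eef_pos: [0.5868, 0.27, 0.0574]
ee_rot: [3.141, -0.0, -1.672]
force: [-0.1, 1.4, -2.1]
width: 0.0562
gripper_force: 25.0
```

```bash

h="python3 -m handwheel"
$h '[[[0,0,0.01,0,0,0,255],[0,0,0.02,0,0,0,255],[0,0,0.02,0,0,0,255]]]' 
$h '[[[0,0,0.01,0,0,0,255],[0,0,0.02,0,0,0,255],[0,0,0.02,0,0,0,255]]]' 
```

```text
t: 15.35
eef_pos: [0.587, 0.2701, 0.0561]
ee_rot: [3.142, -0.0, -1.672]
force: [-0.4, 0.1, -2.1]
width: 0.0562
gripper_force: 25.0
t: 15.72
eef_pos: [0.5876, 0.2701, 0.0558]
ee_rot: [-3.14, 0.0, -1.671]
force: [-1.4, -1.5, 6.2]
width: 0.0559
gripper_force: 25.0
```

```bash

h="python3 -m handwheel"
$h '[[[0,0,0,0,0,0,200],[0,0,0,0,0,0,60],[0,0,0,0,0,0,40],[0,0,0,0,0,0,40]]]' 
$h '[[[0,0,-0.3,0,0,0,40],[0,0,-0.8,0,0,0,40],[0,0,-1,0,0,0,40],[0,0,-1,0,0,0,40]]]'
{
$h '[[[0.45,0.1,-0.1,0,0,0,0],[0.92,0.2,-0.2,0,0,0,0]]]' 
$h '[[[0.46,0.17,0,0,0,0,0],[0.92,0.35,0,0,0,0,0]]]' 
$h '[[[0.46,0.17,0,0,0,0,0],[0.92,0.35,0,0,0,0,0]]]' 
$h '[[[0.46,0.17,0,0,0,0,0],[0.92,0.35,0,0,0,0,0]]]' ; } | tail -6
python3 - <<'E'
from h import *
plan(.4245,-.0905,.040,-1.671)
t=cams.grab_frame("top");s=cams.grab_frame("side")
for c,z in darkblobs(s,(205,255,305,325),40):print("s",z)
for c,z in darkblobs(t,(312,180,360,272),40):print("t",z)
cv2.imwrite("pics/s3.png",s);cv2.imwrite("pics/t3.png",t)
g=lambda i,x,y:cv2.resize(i[y:y+130,x:x+130],(400,400),interpolation=cv2.INTER_CUBIC)
cv2.imwrite("pics/m3.png",np.hstack([g(s,190,100),g(t,140,130)]))
E
```

```text
t: 16.23
eef_pos: [0.5869, 0.2701, 0.0544]
ee_rot: [3.142, -0.0, -1.672]
force: [-0.8, 0.0, 0.4]
width: 0.073
gripper_force: 0.0
t: 16.73
eef_pos: [0.5874, 0.2706, 0.1357]
ee_rot: [-3.14, 0.002, -1.672]
force: [-0.4, 0.7, -0.3]
width: 0.0738
gripper_force: 0.0
t: 17.73
eef_pos: [0.4562, -0.0139, 0.1492]
ee_rot: [3.14, -0.001, -1.672]
force: [0.3, -0.2, -0.0]
width: 0.0878
gripper_force: 0.0
t 17.73 pos [ 0.4562 -0.0139  0.1492] rpy [ 3.1395 -0.0007 -1.6718] w 0.0878 F [ 0.2701 -0.1806 -0.0144] g 0.0
units tool [0.9912 0.2952 1.3665] rotz -0.0016590957884687896
s [  8  31  28  30 651]
t [  9  76  22  13 149]
```

View pics/m3.png

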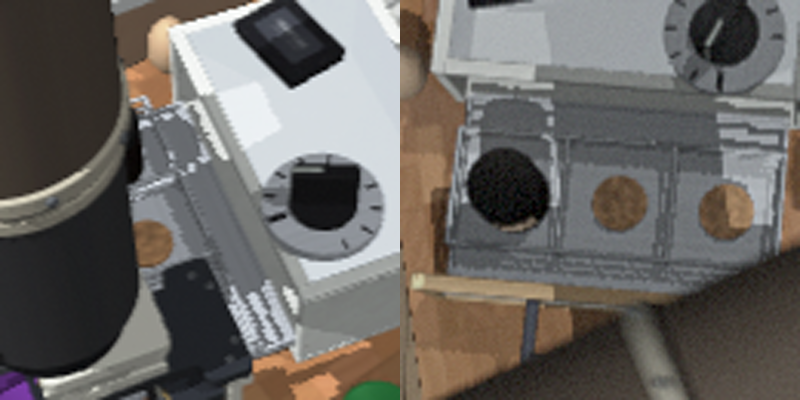

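The right panel shows jar A upright on the left pedestal at about (508,187), with the middle and right pedestals empty. On to jar B, which hasn't moved.

```bash

h="python3 -m handwheel"
$h '[[[0.5,0.15,0,0,0,0,0],[0.99,0.29,0,0,0,0,0],[0.99,0.29,0,0,0,0,0],[0.99,0.29,0,0,0,0,0]]]' 
$h '[[[0,0,0.4,0,0,0,0],[0,0,0.8,0,0,0,0],[0,0,0.8,0,0,0,0]]]' 
python3 - <<'E'
from h import *
plan(.4245,-.0905,.041,-1.671)
E
```

```text
t: 18.32
eef_pos: [0.4266, -0.0891, 0.15]
ee_rot: [3.141, -0.0, -1.672]
force: [-0.6, 0.2, 0.3]
width: 0.0873
gripper_force: 0.0
t: 18.7
eef_pos: [0.4252, -0.0888, 0.0846]
ee_rot: [3.137, -0.002, -1.671]
force: [0.3, 0.0, -0.1]
width: 0.0875
gripper_force: 0.0
t 18.7 pos [ 0.4252 -0.0888  0.0846] rpy [ 3.1366 -0.0015 -1.671 ] w 0.0875 F [ 0.3386  0.0026 -0.0753] g 0.0
units tool [0.0212 0.0043 0.5453] rotz -8.17799047769796e-05
```

```bash

h="python3 -m handwheel"
$h '[[[0.02,0,0.25,0,0,0,0],[0.02,0,0.53,0,0,0,0],[0.02,0,0.53,0,0,0,0]]]' 
$h '[[[0,0,0,0,0,0,255],[0,0,0,0,0,0,255],[0,0,0,0,0,0,255],[0,0,0,0,0,0,255],[0,0,0,0,0,0,255]]]' 25
$h '[[[0,0,-0.3,0,0,0,255],[0,0,-0.7,0,0,0,255],[0,0,-1,0,0,0,255],[0,0,-1,0,0,0,255]]]' 
$h '[[[0,0,-0.15,0,0,0,255],[0,0,-0.3,0,0,0,255],[0,0,-0.3,0,0,0,255]]]' | tail -2
python3 - <<'E'
from h import *
plan(*cab(-.165,.0),.15,-1.671)
E
```

```text
t: 19.08
eef_pos: [0.4264, -0.0905, 0.0441]
ee_rot: [3.14, -0.001, -1.671]
force: [0.2, 0.7, 0.8]
width: 0.0878
gripper_force: 0.0
t: 19.7
eef_pos: [0.4268, -0.0907, 0.0446]
ee_rot: [-3.141, 0.0, -1.672]
force: [-1.7, 2.2, 6.7]
width: 0.0561
gripper_force: 25.0
t: 20.2
eef_pos: [0.4275, -0.0906, 0.1255]
ee_rot: [-3.138, 0.001, -1.672]
force: [-0.3, -0.3, -2.8]
width: 0.0558
gripper_force: 25.0
width: 0.0561
gripper_force: 25.0
t 20.57 pos [ 0.4272 -0.0907  0.1489] rpy [-3.1403  0.0003 -1.6717] w 0.0561 F [-0.6099 -0.6546 -1.7532] g 24.999663457274437
units tool [-3.624  -1.526  -0.0111] rotz -0.0014299953589906877
```

```bash

h="python3 -m handwheel"
{
$h '[[[-0.45,-0.19,0,0,0,0,255],[-0.9,-0.38,0,0,0,0,255]]]' 
$h '[[[-0.45,-0.19,0,0,0,0,255],[-0.9,-0.38,0,0,0,0,255]]]' 
$h '[[[-0.45,-0.19,0,0,0,0,255],[-0.9,-0.38,0,0,0,0,255]]]' 
$h '[[[-0.4,-0.19,0,0,0,0,255],[-0.7,-0.3,0,0,0,0,255],[-0.9,-0.38,0,0,0,0,255],[-0.9,-0.38,0,0,0,0,255],[-0.9,-0.38,0,0,0,0,255]]]' ; } | tail -6
python3 - <<'E'
from h import *
plan(*cab(-.165,.0),.061,-1.671)
E
```

```text
t: 21.95
eef_pos: [0.5761, 0.1829, 0.148]
ee_rot: [3.141, -0.0, -1.672]
force: [-0.5, 0.0, -2.3]
width: 0.056
gripper_force: 25.0
t 21.95 pos [0.5761 0.1829 0.148 ] rpy [ 3.141  -0.0004 -1.6722] w 0.056 F [-0.5225  0.0338 -2.3328] g 24.99960422515869
units tool [-0.0349 -0.0194  1.0878] rotz -0.0023660488843901817
```

```bash

h="python3 -m handwheel"
$h '[[[-0.02,-0.01,0.3,0,0,0,255],[-0.02,-0.02,0.6,0,0,0,255],[-0.02,-0.02,0.9,0,0,0,255],[-0.02,-0.02,0.9,0,0,0,255],[-0.02,-0.02,0.9,0,0,0,255]]]' 
$h '[[[0,0,0.05,0,0,0,255],[0,0,0.1,0,0,0,255],[0,0,0.15,0,0,0,255],[0,0,0.18,0,0,0,255],[0,0,0.18,0,0,0,255]]]'
$h '[[[0,0,0.01,0,0,0,255],[0,0,0.01,0,0,0,255],[0,0,0.01,0,0,0,255]]]' 
```

```text
t: 22.58
eef_pos: [0.5788, 0.1848, 0.0773]
ee_rot: [-3.14, 0.0, -1.672]
force: [0.2, 1.2, -2.6]
width: 0.0562
gripper_force: 25.0
t: 23.2
eef_pos: [0.5782, 0.1848, 0.0614]
ee_rot: [3.141, -0.0, -1.672]
force: [-0.6, 0.8, -1.6]
width: 0.0561
gripper_force: 25.0
t: 23.58
eef_pos: [0.5784, 0.185, 0.0611]
ee_rot: [-3.141, 0.0, -1.672]
force: [-0.6, -0.1, -2.5]
width: 0.0561
gripper_force: 25.0
```

```bash

h="python3 -m handwheel"
$h '[[[0,0,0.01,0,0,0,255],[0,0,0.01,0,0,0,255],[0,0,0.01,0,0,0,255]]]' 
$h '[[[0,0,0.01,0,0,0,255],[0,0,0.01,0,0,0,255],[0,0,0.01,0,0,0,255]]]' 
```

```text
t: 23.95
eef_pos: [0.5783, 0.1849, 0.0602]
ee_rot: [-3.142, 0.0, -1.672]
force: [0.1, -0.2, -2.6]
width: 0.0561
gripper_force: 25.0
t: 24.32
eef_pos: [0.5784, 0.1848, 0.0597]
ee_rot: [-3.141, -0.0, -1.672]
force: [-1.5, -1.9, 3.5]
width: 0.0559
gripper_force: 25.0
```

```bash

h="python3 -m handwheel"
{
$h '[[[0,0,0,0,0,0,200],[0,0,0,0,0,0,60],[0,0,0,0,0,0,40],[0,0,0,0,0,0,40]]]' 
$h '[[[0,0,-0.3,0,0,0,40],[0,0,-0.8,0,0,0,40],[0,0,-1,0,0,0,40],[0,0,-1,0,0,0,40]]]'
$h '[[[-0.4,0.5,0,0,0,0,168],[-0.7,1,0,0,0,0,168]]]'
$h '[[[-0.4,0.3,0,0,0,0,168],[-0.7,0.6,0,0,0,0,168],[-0.7,0.6,0,0,0,0,168]]]'
} | tail -6
python3 - <<'E'
from h import *
plan(.4508,.2025,.058,-1.671)
t=cams.grab_frame("top");s=cams.grab_frame("side")
for l in(.085,0):print("pred lid-top px",proj("side",[*cab(-.165,l),.078]),proj("top",[*cab(-.165,l),.078]))
cv2.imwrite("pics/s4.png",s);cv2.imwrite("pics/t4.png",t)
g=lambda i,x,y:cv2.resize(i[y:y+100,x:x+100],(400,400),interpolation=cv2.INTER_CUBIC)
cv2.imwrite("pics/m4.png",np.hstack([g(s,190,110),g(t,150,140)]))
E
```

```text
t: 25.95
eef_pos: [0.4605, 0.3103, 0.138]
ee_rot: [3.14, -0.001, -1.669]
force: [0.4, 0.5, 0.2]
width: 0.0319
gripper_force: 0.0
t 25.95 pos [0.4605 0.3103 0.138 ] rpy [ 3.1402 -0.0013 -1.6693] w 0.0319 F [0.3746 0.4981 0.2067] g 0.0
units tool [ 1.352  -0.0128  1.0012] rotz 0.0034562703113270032
pred lid-top px [222.8845 138.3874] [172.4924 189.0722]
pred lid-top px [234.3706 164.2381] [209.2217 191.808 ]
```

View pics/m4.png

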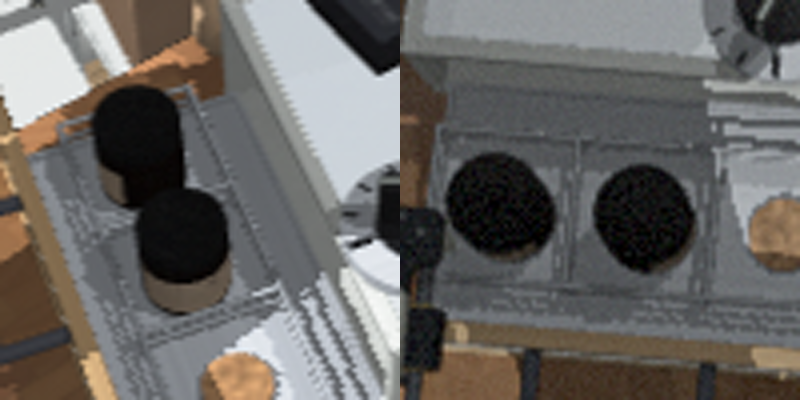

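Both jars stand upright on the left and middle pedestals, a few mm at most off centre: their lids are at about (496,201) and (644,214) in the crop, against predictions of (490,196) and (637,207). Next: grip the handle and push the tray home gently.

```bash

h="python3 -m handwheel"
$h '[[[0.5,0,0,0,0,0,168],[1,0,0,0,0,0,168],[1,0,0,0,0,0,168]]]' |tail -5
$h '[[[0.35,0,0,0,0,0,168],[0.35,0,0.5,0,0,0,168],[0.35,0,0.9,0,0,0,168],[0.35,0,0.98,0,0,0,168],[0.35,0,0.98,0,0,0,168]]]' 
$h '[[[0,0,0,0,0,0,255],[0,0,0,0,0,0,255],[0,0,0,0,0,0,255],[0,0,0,0,0,0,255]]]' 30
```

```text
eef_pos: [0.4537, 0.2264, 0.1388]
ee_rot: [3.14, -0.001, -1.675]
force: [0.5, 0.5, 0.5]
width: 0.0296
gripper_force: 0.0
t: 27.05
eef_pos: [0.4517, 0.2016, 0.0611]
ee_rot: [3.141, -0.001, -1.672]
force: [-0.4, 0.1, 0.1]
width: 0.0296
gripper_force: 0.0
t: 27.55
eef_pos: [0.4517, 0.2022, 0.0617]
ee_rot: [-3.141, 0.001, -1.671]
force: [-2.0, -0.3, 7.6]
width: 0.0086
gripper_force: 30.0
```

```bash

h="python3 -m handwheel"
$h '[[[0,-0.05,0,0,0,0,255],[0,-0.13,0,0,0,0,255],[0,-0.22,0,0,0,0,255],[0,-0.32,0,0,0,0,255],[0,-0.42,0,0,0,0,255]]]' |tail -5
$h '[[[0,-0.1,0,0,0,0,255],[0,-0.2,0,0,0,0,255],[0,-0.3,0,0,0,0,255],[0,-0.4,0,0,0,0,255],[0.01,-0.5,0,0,0,0,255]]]' |tail -5
$h '[[[0,-0.1,0,0,0,0,255],[0,-0.2,0,0,0,0,255],[0,-0.3,0,0,0,0,255],[0,-0.4,0,0,0,0,255],[0.01,-0.5,0,0,0,0,255]]]' |tail -5
$h '[[[0,-0.08,0,0,0,0,255],[0,-0.14,0,0,0,0,255],[0,-0.2,0,0,0,0,255],[0,-0.24,0,0,0,0,255],[0,-0.25,0,0,0,0,255]]]' |tail -5
```

```text
eef_pos: [0.4853, 0.1986, 0.0617]
ee_rot: [-3.141, 0.0, -1.671]
force: [-1.2, -0.8, 6.3]
width: 0.0088
gripper_force: 30.0
eef_pos: [0.5253, 0.1943, 0.0617]
ee_rot: [-3.14, 0.001, -1.671]
force: [-2.7, 3.5, 4.2]
width: 0.0093
gripper_force: 30.0
eef_pos: [0.5653, 0.1899, 0.0618]
ee_rot: [-3.14, 0.002, -1.671]
force: [-1.2, 5.9, 4.0]
width: 0.0093
gripper_force: 30.0
eef_pos: [0.5852, 0.1878, 0.0618]
ee_rot: [-3.14, 0.002, -1.671]
force: [-1.5, 4.2, 5.5]
width: 0.009
gripper_force: 30.0
```

```bash

h="python3 -m handwheel"
$h '[[[0,-0.05,0,0,0,0,255],[0,-0.1,0,0,0,0,255],[0,-0.14,0,0,0,0,255],[0,-0.14,0,0,0,0,255]]]' |tail -5
$h '[[[0,-0.01,0,0,0,0,255],[0,-0.02,0,0,0,0,255],[0,-0.03,0,0,0,0,255],[0,-0.03,0,0,0,0,255]]]' |tail -5
$h '[[[0,-0.01,0,0,0,0,255],[0,-0.02,0,0,0,0,255],[0,-0.02,0,0,0,0,255]]]' |tail -5
```

```text
eef_pos: [0.5966, 0.1866, 0.0618]
ee_rot: [-3.139, 0.002, -1.671]
force: [1.4, 4.2, 4.5]
width: 0.0091
gripper_force: 30.0
eef_pos: [0.5985, 0.1863, 0.0618]
ee_rot: [-3.14, 0.002, -1.671]
force: [-0.8, 4.5, 5.9]
width: 0.0091
gripper_force: 30.0
eef_pos: [0.6001, 0.1862, 0.0618]
ee_rot: [-3.14, 0.002, -1.671]
force: [0.1, 4.1, 6.1]
width: 0.0087
gripper_force: 30.0
```

```bash

h="python3 -m handwheel"
$h '[[[0,-0.01,0,0,0,0,255],[0,-0.03,0,0,0,0,255],[0,-0.03,0,0,0,0,255]]]' |sed -n '2p;4p'
$h '[[[0,-0.01,0,0,0,0,255],[0,-0.02,0,0,0,0,255],[0,-0.02,0,0,0,0,255]]]' |sed -n '2p;4p'
$h '[[[0,-0.01,0,0,0,0,255],[0,-0.02,0,0,0,0,255],[0,-0.02,0,0,0,0,255]]]' |sed -n '2p;4p'
```

```text
eef_pos: [0.6003, 0.1861, 0.0617]
force: [-9.9, 7.3, 12.8]
eef_pos: [0.6003, 0.1861, 0.0617]
force: [-17.7, 10.2, 16.4]
eef_pos: [0.6004, 0.186, 0.0616]
force: [-23.4, 12.8, 22.1]
```

```bash

h="python3 -m handwheel"
$h '[[[0,0.02,0,0,0,0,255],[0,0.03,0,0,0,0,255],[0,0.03,0,0,0,0,255]]]' |sed -n '2p;4p'
$h '[[[0,0,0,0,0,0,165],[0,0,0,0,0,0,165],[0,0,0,0,0,0,165]]]' |sed -n '2p;4,5p'
$h '[[[0,0,-0.3,0,0,0,168],[0,0,-0.8,0,0,0,168],[0,0,-1,0,0,0,168],[0,0,-1,0,0,0,168]]]'|sed -n '2p;4p'
$h '[[[0,0.5,-0.3,0,0,0,168],[0,1,-0.6,0,0,0,100],[0,1,-0.6,0,0,0,100]]]'|sed -n '2p;4p'
python3 - <<'E'
from h import *
t=cams.grab_frame("top");s=cams.grab_frame("side")
cv2.imwrite("pics/s5.png",s);cv2.imwrite("pics/t5.png",t)
a=cv2.resize(s[90:210,220:370],(500,400),interpolation=cv2.INTER_CUBIC)
d=cv2.resize(t[115:165,220:270],(300,300),interpolation=cv2.INTER_CUBIC)
b=cv2.resize(t[75:195,140:290],(300,240)); 
d=np.vstack([d,cv2.resize(t[150:200,150:270],(300,100))])
cv2.imwrite("pics/m5.png",np.hstack([a,d]))
E
```

```text
eef_pos: [0.6003, 0.1861, 0.0616]
force: [-13.7, 8.5, 14.5]
eef_pos: [0.6023, 0.1844, 0.0605]
force: [-0.5, 0.2, 0.2]
width: 0.0296
eef_pos: [0.603, 0.185, 0.1419]
force: [0.7, 0.5, -0.6]
eef_pos: [0.5213, 0.1932, 0.1898]
force: [0.7, -0.2, -0.9]
```

View pics/m5.png

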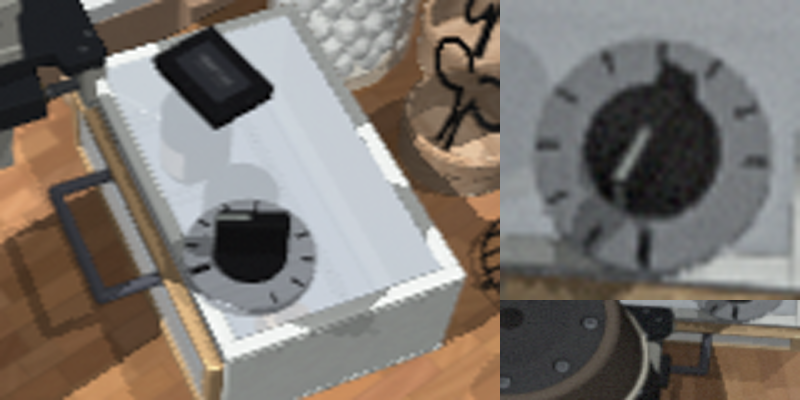

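The picture shows the tray home, with both jars standing under the clear lid at crop (185,125) and (240,190). The dial's pointer line, extended, meets the first short tick (594,240), so it rests at click 1 and needs six more clicks (180°), which I'll do as three grasps of 60°.

```bash
python3 - <<'E'
from h import *
print(arm.get_state()["q"])
T=lambda x,y:(x/6+219.6-500/6,y/6+114.6)
tip=onz("top",T(618,180),.148);inn=onz("top",T(648,130),.148)
print(tip,inn,np.degrees(np.arctan2(*(tip-inn)[1::-1])))
off=onz("top",T(644,250),.108);t1=onz("top",T(594,240),.108);t6=onz("top",T(663,53),.108);t7=onz("top",T(713,70),.108)
print(off,t1,t6,t7,"axis est",(off+t6)/2,off[:2]+.04*CX, tocab(off))
print("cross",[np.degrees(np.arctan2(*(q-np.r_[.694,.0995,.108])[1::-1])) for q in(off,t1,t6,t7)])
plan(.694,.0995,.185,-.623)
E
```

```text
[ 0.7051  0.1951 -0.3061 -0.0003 -1.0703 -0.8054]
[0.6691 0.1122 0.148 ] [0.6878 0.1008 0.148 ] 148.76689860272668
[0.6526 0.104  0.108 ] [0.657  0.1229 0.108 ] [0.7303 0.0952 0.108 ] [0.723  0.0762 0.108 ] axis est [0.6914 0.0996 0.108 ] [0.6924 0.1   ] [-0.0825 -0.0736]
cross [np.float64(173.78575007585522), np.float64(147.74650102603195), np.float64(-6.795677650087754), np.float64(-38.82543165144823)]
t 34.27 pos [0.5225 0.1929 0.1882] rpy [ 3.141  -0.0003 -1.6713] w 0.0507 F [-0.2988 -0.6382 -0.3403] g 0.0
units tool [ 0.9469 -2.2503  0.0383] rotz -2.096625888769104
```

```bash

h="python3 -m handwheel"
{
$h '[[[0.3,-0.5,0,0,0,0,100],[0.5,-0.8,0,0,0,0,100]]]'
$h '[[[0.3,-0.5,0,0,0,0,100],[0.45,-0.8,0,0,0,0,100]]]'
$h '[[[0,-0.3,0,0,0,0,100],[0,-0.64,0,0,0,0,100],[0,-0.64,0,0,0,0,100]]]'
$h '[[[0,0,0,0,0,-0.35,100],[0,0,0,0,0,-0.7,100],[0,0,0,0,0,-1,100],[0,0,0,0,0,-1,100]]]'
$h '[[[0,0,0,0,0,-0.35,100],[0,0,0,0,0,-0.7,100],[0,0,0,0,0,-1,100],[0,0,0,0,0,-1,100]]]'
$h '[[[0,0,0,0,0,-0.1,100],[0,0,0,0,0,-0.1,100]]]'; } | tail -1
python3 -c "
from h import *
plan(.693,.0998,.118,-.623)"
```

```text
gripper_force: 0.0
t 36.4 pos [0.6933 0.0992 0.1886] rpy [ 3.1412  0.0003 -0.6268] w 0.0534 F [ 0.3426 -0.3454  0.4225] g 0.0
units tool [-0.0075 -0.0037  0.8819] rotz -0.0076208399572408325
```

```bash

h="python3 -m handwheel"
$h '[[[0,0,0.4,0,0,0,100],[0,0,0.7,0,0,0,100],[0,0,0.85,0,0,0,100],[0,0,0.85,0,0,0,100],[0,0,0.85,0,0,0,100]]]'
$h '[[[0,0,0,0,0,0,255],[0,0,0,0,0,0,255],[0,0,0,0,0,0,255],[0,0,0,0,0,0,255],[0,0,0,0,0,0,255]]]' 30
python3 -c "
from h import *
print(arm.get_state()['moment'],arm.get_state()['q'])"
```

```text
t: 37.02
eef_pos: [0.6942, 0.0994, 0.1221]
ee_rot: [-3.141, -0.001, -0.623]
force: [0.1, -0.0, 0.0]
width: 0.0531
gripper_force: 0.0
t: 37.65
eef_pos: [0.6924, 0.0986, 0.1208]
ee_rot: [3.139, 0.001, -0.622]
force: [-4.5, -2.8, 3.7]
width: 0.014
gripper_force: 30.0
[-0.837   1.6586 -0.0382] [ 0.4193  0.4731 -0.0596  0.0001 -1.0405  0.5295]
```

```bash

h="python3 -m handwheel"
$h '[[[0,0,0,0,0,0.25,255],[0,0,0,0,0,0.5,255],[0,0,0,0,0,0.75,255],[0,0,0,0,0,1,255],[0,0,0,0,0,1,255]]]'|sed -n '2,5p'
$h '[[[0,0,0,0,0,0.25,255],[0,0,0,0,0,0.5,255],[0,0,0,0,0,0.75,255],[0,0,0,0,0,1,255],[0,0,0,0,0,1,255]]]'|sed -n '2,5p'
$h '[[[0,0,0,0,0,0.1,255],[0,0,0,0,0,0.1,255]]]'|sed -n '2,5p'
python3 - <<'E'
from h import *
print(arm.get_state()['moment'])
E
```

```text
eef_pos: [0.6924, 0.0986, 0.1208]
ee_rot: [3.139, 0.0, -1.122]
force: [-5.2, -2.5, 3.4]
width: 0.0137
eef_pos: [0.6925, 0.0987, 0.1208]
ee_rot: [3.14, -0.001, -1.622]
force: [-3.8, -2.8, 3.2]
width: 0.014
eef_pos: [0.6925, 0.0986, 0.1208]
ee_rot: [3.14, -0.001, -1.671]
force: [-4.1, -2.2, 2.5]
width: 0.014
[-0.7441  1.7682 -0.0511]
```

```bash

h="python3 -m handwheel"
$h '[[[0,0,0,0,0,0,190],[0,0,0,0,0,0,190],[0,0,0,0,0,0,190]]]'|sed -n '2,5p'
$h '[[[0,0,0,0,0,0,255],[0,0,0,0,0,0,255],[0,0,0,0,0,0,255]]]'|sed -n '2,6p'
$h '[[[0,0,0,0,0,0.25,255],[0,0,0,0,0,0.5,255],[0,0,0,0,0,0.75,255],[0,0,0,0,0,1,255],[0,0,0,0,0,1,255]]]'|sed -n '2,6p'
$h '[[[0,0,0,0,0,0.25,255],[0,0,0,0,0,0.5,255],[0,0,0,0,0,0.75,255],[0,0,0,0,0,1,255],[0,0,0,0,0,1,255]]]'|sed -n '2,6p'
$h '[[[0,0,0,0,0,0.1,255],[0,0,0,0,0,0.1,255]]]'|sed -n '2,6p'
$h '[[[0,0,0,0,0,0,190],[0,0,0,0,0,0,190],[0,0,0,0,0,0,190]]]'|sed -n '2,5p'
python3 - <<'E'
from h import *
print(arm.get_state()['moment'],arm.get_state()['q'])
for n in("side","top"):
    im=cams.grab_frame(n);cv2.imwrite(f"pics/{n}6.png",im)
E
```

```text
eef_pos: [0.6938, 0.0995, 0.121]
ee_rot: [-3.141, 0.0, -1.671]
force: [0.2, 0.1, -1.3]
width: 0.0222
eef_pos: [0.6925, 0.0995, 0.1209]
ee_rot: [3.14, -0.0, -1.672]
force: [-5.6, 2.3, 4.3]
width: 0.0137
gripper_force: 30.0
eef_pos: [0.693, 0.0993, 0.1209]
ee_rot: [3.141, -0.0, -2.171]
force: [-3.5, 1.6, 2.7]
width: 0.0138
gripper_force: 30.0
eef_pos: [0.6933, 0.099, 0.1209]
ee_rot: [-3.141, -0.001, -2.669]
force: [-2.5, -0.5, 1.3]
width: 0.014
gripper_force: 30.0
eef_pos: [0.6933, 0.099, 0.1209]
ee_rot: [-3.141, -0.001, -2.718]
force: [-3.2, -1.6, 1.2]
width: 0.0138
gripper_force: 30.0
eef_pos: [0.6937, 0.0995, 0.121]
ee_rot: [-3.142, 0.0, -2.721]
force: [1.0, -0.9, 0.3]
width: 0.0223
[-0.003  -0.0189 -0.0367] [ 0.4196  0.4736 -0.0585  0.     -1.0383 -1.5698]
```

Now the last 60°, then release, lift clear and look.

```bash

h="python3 -m handwheel"
$h '[[[0,0,0,0,0,0,255],[0,0,0,0,0,0,255],[0,0,0,0,0,0,255]]]'|sed -n '2,6p'
$h '[[[0,0,0,0,0,0.25,255],[0,0,0,0,0,0.5,255],[0,0,0,0,0,0.75,255],[0,0,0,0,0,1,255],[0,0,0,0,0,1,255]]]'|sed -n '3,6p'
$h '[[[0,0,0,0,0,0.25,255],[0,0,0,0,0,0.5,255],[0,0,0,0,0,0.75,255],[0,0,0,0,0,1,255],[0,0,0,0,0,1,255]]]'|sed -n '3,6p'
$h '[[[0,0,0,0,0,0.1,255],[0,0,0,0,0,0.1,255]]]'|sed -n '2,6p'
$h '[[[0,0,0,0,0,0,160],[0,0,0,0,0,0,100],[0,0,0,0,0,0,100]]]'|sed -n '2,5p'
{ $h '[[[0,0,-0.4,0,0,0,100],[0,0,-1,0,0,0,100],[0,0,-1,0,0,0,100]]]'
$h '[[[0,0,-0.5,0,0,0,100],[0,0,-1,0,0,0,100],[0,0,-1,0,0,0,100]]]'; }|tail -5
python3 -c "
from h import *
plan(.45,-.1,.28)"
```

```text
eef_pos: [0.6936, 0.0991, 0.121]
ee_rot: [-3.141, 0.0, -2.722]
force: [0.7, -1.5, -1.0]
width: 0.0137
gripper_force: 30.0
ee_rot: [-3.141, 0.0, 3.062]
force: [2.6, -5.0, -1.9]
width: 0.0137
gripper_force: 30.0
ee_rot: [-3.14, 0.001, 2.563]
force: [1.8, -6.5, -1.8]
width: 0.014
gripper_force: 30.0
eef_pos: [0.6934, 0.0979, 0.121]
ee_rot: [-3.14, 0.001, 2.514]
force: [1.6, -6.7, -0.5]
width: 0.0138
gripper_force: 30.0
eef_pos: [0.6935, 0.0998, 0.121]
ee_rot: [3.141, -0.0, 2.513]
force: [-0.6, -0.2, 0.4]
width: 0.0381
eef_pos: [0.6949, 0.0998, 0.2848]
ee_rot: [3.137, 0.004, 2.512]
force: [0.8, 0.4, 0.4]
width: 0.0536
gripper_force: 0.0
t 44.88 pos [0.6949 0.0998 0.2848] rpy [3.1365 0.0039 2.5123] w 0.0536 F [0.7653 0.3834 0.3648] g 0.0
units tool [ 1.0055 -3.8214  0.037 ] rotz None
```

```bash

h="python3 -m handwheel"
{ $h '[[[0.15,-0.5,0,0,0,0,100],[0.3,-1,0,0,0,0,100]]]'
$h '[[[0.15,-0.5,0,0,0,0,100],[0.3,-1,0,0,0,0,100]]]'
$h '[[[0.15,-0.5,0,0,0,0,100],[0.3,-1,0,0,0,0,100]]]'
$h '[[[0,-0.5,0,0,0,0,100],[0,-0.8,0,0,0,0,100],[0,-0.8,0,0,0,0,100]]]'; }|tail -6
python3 - <<'E'
from h import *
t=cams.grab_frame("top");s=cams.grab_frame("side")
cv2.imwrite("pics/s7.png",s);cv2.imwrite("pics/t7.png",t)
g=lambda i,x,y:cv2.resize(i[y:y+125,x:x+125],(400,400),interpolation=cv2.INTER_CUBIC)
cv2.imwrite("pics/m7.png",np.hstack([g(s,225,85),g(t,150,75)]))
for l in(.085,0):print("pred",(proj("side",[*cab(-.015,l),.078])-[225,85])*3.2,(proj("top",[*cab(-.015,l),.078])-[150,75])*3.2+[400,0])
E
```

```text
t: 46.0
eef_pos: [0.4554, -0.1047, 0.2808]
ee_rot: [3.141, -0.0, 2.51]
force: [-0.4, -0.4, -0.1]
width: 0.053
gripper_force: 0.0
pred [170.3418 115.5194] [493.9361 165.7974]
pred [213.4219 193.4012] [608.5433 174.2091]
```

View pics/m7.png

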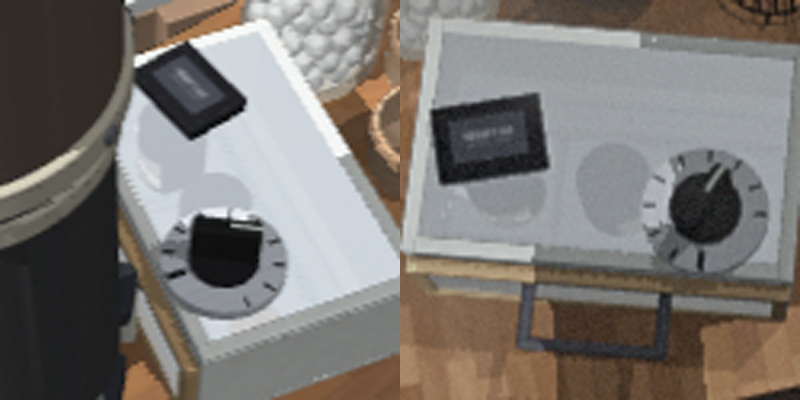

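The dial's pointer now points up-right, near the seventh tick (735,160 in the crop), and the jars are visible under the lid. I'll check the dial angle and the jar positions with numbers and a contrast crop.

```bash
python3 - <<'E'
from h import *
t=cv2.imread("pics/t7.png");s=cv2.imread("pics/s7.png")
# white pointer line in the dark knob
x0,y0=350//3+0,0
c=proj("top",[.693,.0995,.148]);x,y=int(c[0])-10,int(c[1])-12
m=(t[y:y+24,x:x+20].min(2)>120)
k=cv2.connectedComponentsWithStats(m.astype('uint8'))
for i in range(1,k[0]):
    if 4<k[2][i][4]<40:
        p=np.argwhere(k[1]==i)[:,::-1]+[x,y];W=np.array([onz("top",q,.148)[:2] for q in p]);u=np.linalg.svd(W-W.mean(0))[2][0]
        d=W.mean(0)-[.693,.0995];u*=np.sign(u@d);print(len(p),p.mean(0),W.mean(0),"heading",np.degrees(np.arctan2(u[1],u[0])),np.degrees(np.arctan2(d[1],d[0])),"click7 =",np.degrees(CY)+180-210)
g=cv2.cvtColor(t[100:160,150:240],cv2.COLOR_BGR2GRAY).astype(float);g2=cv2.cvtColor(s[110:170,255:345],cv2.COLOR_BGR2GRAY).astype(float)
f=lambda g:cv2.resize(np.clip((g-90)*255/130,0,255).astype('uint8'),(800,0) if 0 else (450,300),interpolation=cv2.INTER_CUBIC)
o=np.vstack([f(g),f(g2)])
cv2.imwrite("pics/m8.png",o)
th=np.linspace(0,6.28,60)
for l in(.085,0):
    q=cab(-.015,l)
    for n,o in(("top",(150,100)),("side",(255,110))):
        P=np.array([proj(n,[q[0]+.0285*np.cos(a),q[1]+.0285*np.sin(a),.078]) for a in th]);print(n,(P.min(0)-o)*5+2,(P.max(0)-o)*5+2)
E
```

```text
6 [243.5    126.3333] [0.7106 0.1021] heading 64.52306058260447 8.268639401384727 click7 = -35.729577951308244
top [88.4233 78.5071] [209.0721 194.1435]
side [62.7136 15.8378] [173.6146 100.3821]
top [267.5292  91.5525] [388.1602 207.3859]
side [127.7049 133.9787] [243.3064 225.7829]
```

View pics/m8.png

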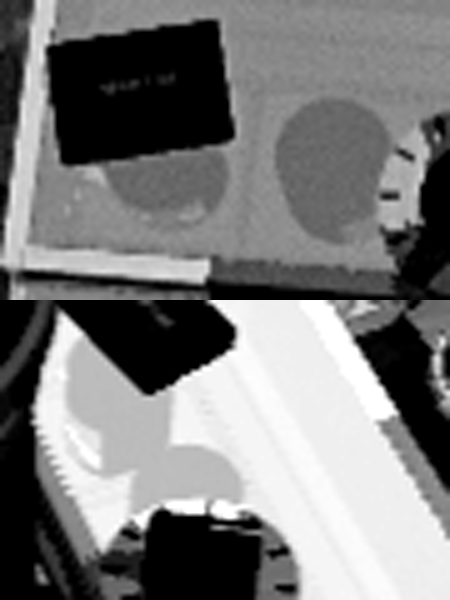

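```bash
python3 -c "
from h import *
T=lambda x,y:(x/3.2+149.7,y/3.2-0) 
a=onz('top',((707-400)/3.2+149.7,190/3.2+74.7),.148);b=onz('top',((722-400)/3.2+149.7,167/3.2+74.7),.148)
print(a,b,np.degrees(np.arctan2(*(b-a)[1::-1])))
h=onz('top',((595-400)/3.2+149.7,351/3.2+74.7),.074);print('handle',h,tocab(h))
print(arm.job_done())"
```

```text
[0.6927 0.0977 0.148 ] [0.709 0.087 0.148] -33.351119620143216
handle [0.5959 0.1825 0.074 ] [-0.1467 -0.0012]
the job is handed in; nothing more can be done
None
```

The job is handed in: both jars present stand on the left and middle pedestals (about 2–4 mm off centre by my measurements), the tray is home, the dial was then turned to its seventh click, and the ink pad was not touched.

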